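Plug gauge out through the cabinet port

ROBOT

A 6-joint arm with a two-finger parallel gripper is mounted at the origin on the work surface. World frame = base frame: x ahead of the robot, y to its left, z up, the work surface at z = 0. Lengths are in mm, angles in rad, forces in N, time in s.
With the tool pointing down it reaches from about 350 to 875 mm from the base axis. Payload 4.2 kg.
Tool frame: the origin (TCP) lies at the very end of the fingers, on their centre line; the grasp point (between the pads) lies 19 mm behind it; z points along the fingers, y is the line along which they close (so a half turn about z gives the same grasp; the last joint's range is limited). The gripper opens to 85 mm and grips with 20 to 120 N. Pads are 22 mm wide; open, the fingers measure 114 mm over their backs; the gripper's body (76 mm by 85 mm) begins 54 mm behind the grasp point. The pads swing forward as they close: fully open they stand 13 mm farther back than shut.
Start: joints at [-0.864, 0.385, 0.008, 0, -1.194, -0.259], TCP at [270.626, -563.348, 231.312] pointing down, gripper open.
Joint ranges: [-3.14, 3.14], [-1.21, 2.06], [-1.07, 1.41], [-3.16, 2.05], [-2.99, -0.16], [-3.1, 3.1]. Speed limits (rad/s): [2.79, 2.79, 3.14, 3.14, 3.14, 3.14].

INTERFACE

Orientations are given as a unit quaternion [x, y, z, w].
In Python, from bench import arm gives the robot as it stands.
- The arm moves only by the tool servo_tool, never from a script. Its argument "rows" is a list that holds one entry, the list of rows, each a list of 7 numbers: the finger opening in mm, from 0 to 85.4, then the shift along the tool's x, y, z in mm, then the turn, a rotation vector about the tool's x, y, z in rad. A call has 1 to 10 rows; each row is the pose to reach, as a shift and turn from the pose commanded when the call began, along the tool's axes at that moment; what a row does not reach only later rows make up. A row lasts 1/8 s, in which the tool goes at most 62.5 mm and 10.7 degrees, less where a joint would pass 70% of its speed; a pose out of reach is approached as far as the arm can. A call with a gripper value outside its range is refused whole. The fingers move at their own pace and stop on an object; the grip force is fixed at half the most. Time passes only in rows, so rows that repeat a pose let the fingers close. It gives the time, the measured TCP pose, the force, the opening and the grip force at its end, in the units of the state.
- arm.read_state(): the state, without advancing time (a new reading comes with each control period).
- arm.get_image(name): name is "side" or "top" or "wrist"; returns the picture (480x640x3 uint8, red, green, blue); there is no depth.
- arm.camera_params(name): a dict with "intrinsics" (3x3 intrinsics, pixels), "D" ([k1, k2, p1, p2, k3] as OpenCV has them; the pictures are not rectified), "R" (3x3) and "t" (3): a world point X has camera coordinates R X + t. Camera axes: x right, y down, z forward; pixel columns grow to the right and rows downward; lengths in mm; the calibration is good to about 2 mm. A picture is of the moment at which its call begins: read the wrist's pose just before it. camera_params takes no time and is no camera call; for the wrist camera it gives the pose at the moment of the call.
- arm.job_done(): hands the job in; it is judged then, once.
The state is a dict: "clock": time; "joints": joint angles; "joint_vel": joint speeds; "joint_efforts": joint torques, N m; "position": TCP position; "ee_rot": TCP orientation; "contact_force": force on the tool from outside, world axes, zero at the start; "wrist_torque": the same for the moment, N m; "gripper_width": finger opening in mm; "grasp_force": force on a finger pad.
Only numpy, scipy, OpenCV 4.12 (cv2) and the standard library are available. Lean on these libraries where they do the work, as an engineer would, in place of code of your own. Each camera call takes 0.05 s, during which the arm holds its last target. There are 200 camera calls.

TASK

A plug gauge and a thread protector stand on two pedestals inside the gauge cabinet. Reach down through the round port above the plug gauge, lift it straight up out of the cabinet, and stand it upright in the square tray on the bench, lowering it gently right down to the tray before letting go. Leave the thread protector standing where it is, and do not bang into the cabinet.

Things in the scene. Friction and masses are not known exactly. Their poses are not given: they have to be found in the camera images.
- gauge_mid (a point): Centre of the loose plug gauge, dark blued steel, about 0.45 kg, 72 mm tall, upright on a pedestal: below, a disc 50 mm across and 15 mm high; above, a plain round handle 26 mm across, to be gripped. The point is on the axis, 36 mm above the underside; the handle runs from 21 mm below it to 36 mm above it, its top 3 mm lower than the top of the cabinet roof. z is up along the axis.
- protector_mid (a point): Centre of the loose thread protector: a squat white nylon cap with ribs, 60 mm across and 48 mm tall, without a handle, standing on the other pedestal. This point lies on its axis, 24 mm above its underside. Leave it alone.
- cabinet: Fixed green steel cabinet, 240 (x) by 420 (y) by 165 mm high, sliding door half open on the +x side. Origin: centre of its underside, z up. The 6 mm roof has two round ports 165 mm across, centred at x = 0, y = +100 and -100 mm. Centred under each is a fixed round pedestal 64 mm across, its top 75 mm below the top of the roof. The gauge stands on either, up to 5 mm off-centre each way.
- tray_in (a point): Centre of the inner floor of the fixed, empty square zinc tray on the bench beside the cabinet: 100 mm by 100 mm outside, 92 mm inside, rim 16 mm above the bench, floor 4 mm above the bench. x and y along its sides, z up.
Mind the look-alikes: they are no part of the job. There is more than one size of the part that bears gauge_mid; the job needs the larger.

How it is judged:
By the outcome, as a careful person would: the job done as asked, in the order asked, and still so for the second after the job is handed in, with the robot touching nothing.
It also fails if it takes over 48 s, if anything falls off the work surface, if the arm or the gripper's body presses on something with over 40 N, if the wrist force passes 120 N, or if a joint passes its speed limit or range.

## Working session

There is one attempt and no reset: what is moved stays moved. The work goes in short steps, Python scripts to look and compute and a tool call to move; the robot and the scene stay as the last step left them, time stands still between calls to the robot, and variables do not carry over. Pictures are saved under pics/ and viewed, at most 10 in all, crops included, and the job is handed in when it is done.

Besides the shell and the picture viewer there is one more tool, called as a command line: name --argument value ..., lists and objects as JSON in quotes. servo_tool: Moves the arm, as the interface text tells. Its arguments: {"type":"object","properties":{"rows":{"type":"array"}},"required":["rows"]}

```bash
mkdir -p pics
python3 - <<'E'
from bench import arm
import cv2
for n in("top","side"):
    p=arm.camera_params(n); print(n,p["intrinsics"],p["D"],p["R"],p["t"])
    cv2.imwrite(f"pics/{n}0.png",arm.get_image(n)[:,:,::-1])
s=arm.read_state(); print(s["clock"],s["position"],s["ee_rot"],s["gripper_width"],s["contact_force"])
E
```

```text
top [[480.07557486   0.         322.36528453]
 [  0.         480.07557486 238.51701871]
 [  0.           0.           1.        ]] [0.00113543 0.         0.         0.         0.        ] [[-0.0182191  -0.99981345  0.00641379]
 [-0.97174634  0.0161971  -0.23547124]
 [ 0.23532342 -0.01052265 -0.97186015]] [-23.36304174 543.05260038 826.7439995 ]
side [[513.60399028   0.         322.77165564]
 [  0.         513.60399028 241.92520733]
 [  0.           0.           1.        ]] [-0.13375771  0.          0.          0.          0.        ] [[-0.81782924 -0.57497797  0.02357257]
 [-0.37893265  0.50724816 -0.77402155]
 [ 0.43308819 -0.64194987 -0.6327203 ]] [398.24953942 277.14026338 648.91683052]
0.1 [ 270.39331638 -562.90799415  230.32708987] [-2.21951556e-01  9.75057194e-01  9.51960993e-04 -2.63920390e-04] 85.12228353892299 [ 0.18451456 -0.68133444 -0.00287709]
```

View pics/top0.png

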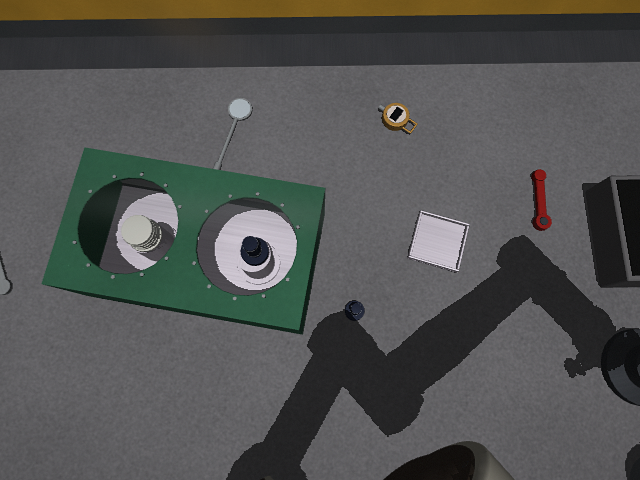

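View pics/side0.png

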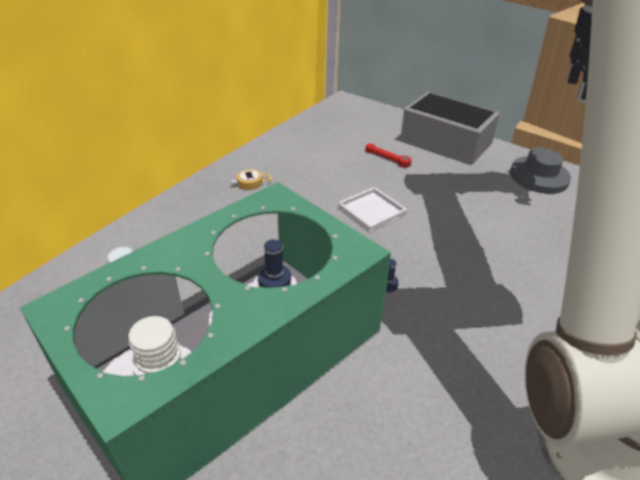

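```bash
cat > h.py <<'E'
import numpy as np, cv2
from bench import arm
def ray(p,px):
    u=cv2.undistortPoints(np.float64(px).reshape(-1,1,2),p["intrinsics"],np.array(p["D"]))[:,0]
    R=np.array(p["R"]);d=np.c_[u,np.ones(len(u))]@R
    return -R.T@np.array(p["t"]),d
def onz(p,px,z):
    c,d=ray(p,px); return (c+d*((z-c[2])/d[:,2])[:,None])[:,:2]
def circ(q):
    s=np.linalg.lstsq(np.c_[2*q,np.ones(len(q))],(q**2).sum(1),rcond=None)[0]
    return s[:2],np.sqrt(s[2]+s[0]**2+s[1]**2)
E
python3 - <<'E'
from h import *
for n in("top","side"):
    p=arm.camera_params(n); im=cv2.imread(f"pics/{n}0.png"); hsv=cv2.cvtColor(im,cv2.COLOR_BGR2HSV)
    g=cv2.inRange(hsv,(60,80,30),(90,255,255)); g=cv2.morphologyEx(g,cv2.MORPH_CLOSE,np.ones((5,5)))
    cs,hi=cv2.findContours(g,cv2.RETR_CCOMP,cv2.CHAIN_APPROX_NONE)
    for c,h in zip(cs,hi[0]):
        if cv2.contourArea(c)>3000:
            if h[3]>=0: print(n,"hole",circ(onz(p,c[:,0],165)))
            else: print(n,"outer",onz(p,cv2.approxPolyDP(c,6,True)[:,0],165).round().tolist())
    b=cv2.inRange(hsv,(100,60,0),(130,255,110))
    k,l,st,ce=cv2.connectedComponentsWithStats(b)
    for i in range(1,k):
        if st[i,4]>60: print(n,"blue",st[i],ce[i])
    if n=="top":
        w=cv2.inRange(hsv,(0,0,150),(180,60,255)); w[:,:390]=0; w[:,490:]=0; w[:190]=0;w[290:]=0
        c=max(cv2.findContours(w,0,1)[0],key=cv2.contourArea); r=cv2.minAreaRect(c); print("tray",r)
        q=onz(p,c[:,0],10); print(cv2.minAreaRect(np.float32(q)))
    x,y=(195,180) if n=="top" else (200,190)
    cr=im[y:y+150,x:x+200]; cv2.imwrite(f"pics/{n}c.png",cv2.resize(cr,None,fx=4,fy=4,interpolation=cv2.INTER_CUBIC))
E
```

```text
top outer [[685.0, 374.0], [451.0, 416.0], [366.0, 3.0], [606.0, -36.0]]
top hole (array([509.99053862,  92.68358129]), np.float64(82.77115869256775))
top hole (array([545.37916998, 283.18581393]), np.float64(77.45625879554676))
top blue [241 236  27  30 581] [253.78141136 250.54561102]
top blue [345 301  19  20 278] [353.93165468 310.06115108]
tray ((438.9433898925781, 241.69810485839844), (52.19701385498047, 45.32898712158203), 15.945394515991211)
((546.325927734375, -262.9149169921875), (98.9832534790039, 93.36666107177734), 72.34569549560547)
side outer [[372.0, 13.0], [604.0, -31.0], [678.0, 377.0], [409.0, 436.0], [362.0, 398.0], [315.0, 142.0]]
side hole (array([543.22195341, 293.11143121]), np.float64(82.70819390411138))
side hole (array([516.56140006, 110.86643853]), np.float64(72.29669970836096))
side blue [265 240  17  11 140] [273.05714286 245.26428571]
side blue [258 252  32  35 663] [273.68627451 271.58220211]
side blue [387 269  11  22 133] [391.81203008 281.06766917]
```

View pics/topc.png

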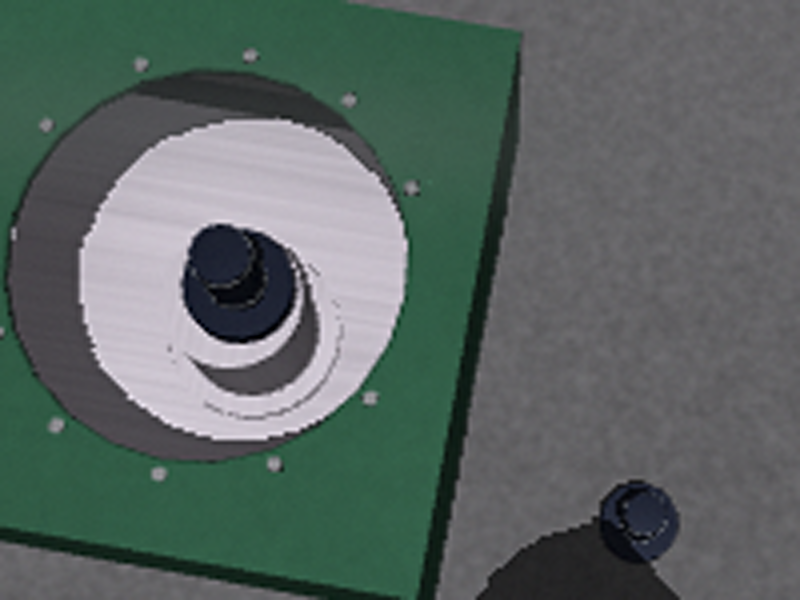

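View pics/sidec.png

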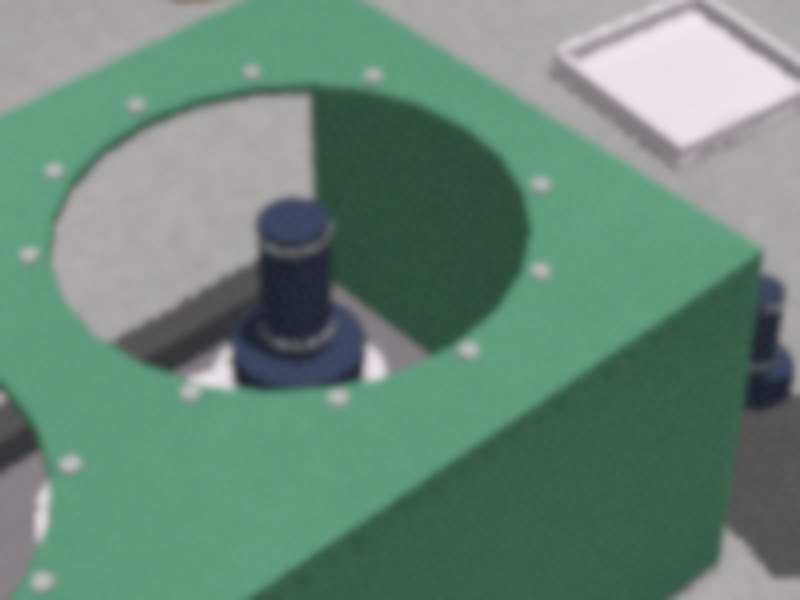

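```bash
cat >> h.py <<'E'
from scipy.spatial.transform import Rotation as Ro
def totool(target):
    s=arm.read_state(); print("clock",s["clock"],"pos",s["position"].round(1) if hasattr(s["position"],"round") else s["position"])
    return Ro.from_quat(s["ee_rot"]).inv().apply(np.array(target)-s["position"]).round(1)
E
python3 - <<'E'
from h import *
pt,ps=arm.camera_params("top"),arm.camera_params("side")
a,b=[249.9,243.4],[273.1,245.1]
print(onz(pt,[a],162),onz(ps,[b],162))
print("small",onz(pt,[[353.9,310]],30))
for n,p in(("top",pt),("side",ps)):
    im=cv2.imread(f"pics/{n}0.png"); g=cv2.cvtColor(im,cv2.COLOR_BGR2HSV)
    w=cv2.inRange(g,(0,0,175),(180,60,255))
    m=np.zeros_like(w); 
    if n=="top": m[190:290,390:490]=1
    else: m[170:240,325:420]=1
    c=max(cv2.findContours(w*m,0,1)[0],key=cv2.contourArea)
    for z in (4,16): print(n,z,cv2.minAreaRect(np.float32(onz(p,c[:,0],z))))
print(totool([507,93,300]))
E
```

```text
[[512.78530453  87.45075961]] [[511.29933065  91.45086824]]
small [[412.83995447 -89.54173824]]
top 4 ((547.971923828125, -264.5218200683594), (99.2729263305664, 93.89393615722656), 72.60795593261719)
top 16 ((545.1871337890625, -261.4029235839844), (97.98857116699219, 92.67916870117188), 72.6079330444336)
side 4 ((560.9622802734375, -279.2034912109375), (109.7593002319336, 119.87687683105469), 72.4571533203125)
side 16 ((552.8941040039062, -263.82000732421875), (107.60617065429688, 117.52528381347656), 72.4571304321289)
clock 0.1 pos [ 270.4 -562.9  230.3]
[-497.2  489.   -68.8]
```

servo_tool --rows '[[[85,-30,30,-20,0,0,0],[85,-80,77,-40,0,0,0],[85,-130,125,-60,0,0,0],[85,-180,174,-70,0,0,0],[85,-230,222,-70,0,0,0],[85,-280,270,-70,0,0,0],[85,-325,314,-70,0,0,0],[85,-370,357,-70,0,0,0],[85,-410,396,-70,0,0,0],[85,-440,425,-70,0,0,0]]]'

```text
clock: 1.35
position: [478.8, 0.3, 301.3]
ee_rot: [-0.222, 0.975, 0.0, -0.0]
contact_force: [1.4, -1.0, 0.0]
gripper_width: 85.5
grasp_force: 0.0
```

servo_tool --rows '[[[85,-30,29,0,0,0,0],[85,-50,48,0,0,0,0],[85,-60,58,0,0,0,0],[85,-60,58,0,0,0,0],[85,-60,58,0,0,0,0]]]'

```text
clock: 1.98
position: [507.4, 75.7, 301.3]
ee_rot: [-0.222, 0.975, -0.0, -0.0]
contact_force: [-0.3, 0.5, -0.3]
gripper_width: 85.1
grasp_force: 0.0
```

Run:
```python
from h import *
print(totool([512,89.5,300]))
p=arm.camera_params("wrist"); im=arm.get_image("wrist")[:,:,::-1]; cv2.imwrite("pics/w1.png",im)
for q in([512,89.5,162],[512,89.5,105]):
    print(cv2.projectPoints(np.float64([q]),cv2.Rodrigues(np.array(p["R"]))[0],np.float64(p["t"]),p["intrinsics"],np.float64(p["D"]))[0].ravel())
```

```text
clock 1.975 pos [507.4  75.7 301.3]
[-10.1  10.5   1.3]
[337.08863133 237.173305  ]
[334.81789757 220.31080989]
```

View pics/w1.png

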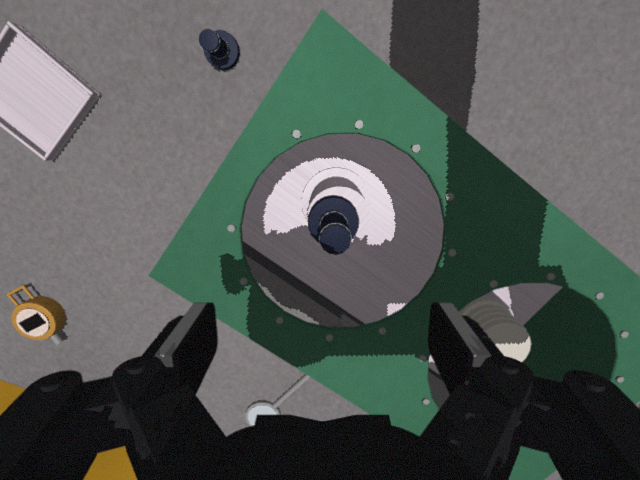

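servo_tool --rows '[[[85,-10,10.5,0,0,0,0],[85,-10,10.5,30,0,0,0],[85,-10,10.5,60,0,0,0],[85,-10,10.5,90,0,0,0],[85,-10,10.5,115,0,0,0],[85,-10,10.5,140,0,0,0],[85,-10,10.5,160,0,0,0],[85,-10,10.5,173,0,0,0],[85,-10,10.5,180,0,0,0],[85,-10,10.5,180,0,0,0]]]'

```text
clock: 3.28
position: [512.4, 90.4, 121.3]
ee_rot: [-0.222, 0.975, -0.0, -0.0]
contact_force: [-0.1, 0.3, 0.2]
gripper_width: 85.5
grasp_force: 0.0
```

Run:
```python
from h import *
print(totool([512,89.5,120]),arm.read_state()["contact_force"])
cv2.imwrite("pics/w2.png",arm.get_image("wrist")[:,:,::-1])
```

```text
clock 3.275 pos [512.4  90.4 121.3]
[ 0.7 -0.7  1.3] [-0.06422523  0.33895705  0.22064634]
```

View pics/w2.png

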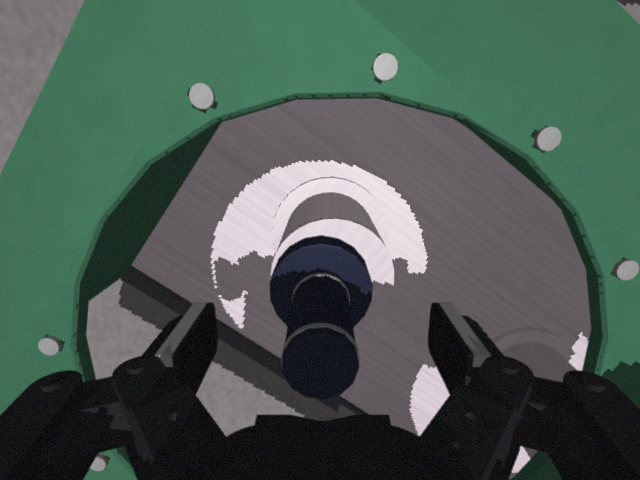

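servo_tool --rows '[[[55,0.5,-0.5,0,0,0,0],[40,0.5,-0.5,0,0,0,0],[32,0.5,-0.5,0,0,0,0],[20,0.5,-0.5,0,0,0,0],[15,0.5,-0.5,0,0,0,0],[15,0.5,-0.5,0,0,0,0],[15,0.5,-0.5,0,0,0,0],[15,0.5,-0.5,0,0,0,0]]]'

```text
clock: 4.32
position: [512.2, 89.6, 121.7]
ee_rot: [-0.222, 0.975, -0.0, 0.0]
contact_force: [-0.4, -2.2, 5.5]
gripper_width: 24.3
grasp_force: 58.7
```

servo_tool --rows '[[[15,0,0,-4,0,0,0],[15,0,0,-12,0,0,0],[15,0,0,-25,0,0,0],[15,0,0,-45,0,0,0],[15,0,0,-65,0,0,0],[15,0,0,-85,0,0,0],[15,0,0,-105,0,0,0],[15,0,0,-120,0,0,0],[15,0,0,-130,0,0,0],[15,0,0,-130,0,0,0]]]'

```text
clock: 5.58
position: [512.2, 89.8, 251.9]
ee_rot: [-0.222, 0.975, 0.0, 0.001]
contact_force: [-0.4, 0.2, -4.0]
gripper_width: 24.6
grasp_force: 59.0
```

Run:
```python
from h import *
print(totool([547,-264,251]),arm.read_state()["contact_force"])
a=arm.get_image("wrist")[:,:,::-1];b=arm.get_image("side")[:,:,::-1]
cv2.imwrite("pics/w3.png",np.hstack([cv2.resize(a,(400,300)),cv2.resize(b,(400,300))]))
```

```text
clock 5.575 pos [512.2  89.8 251.9]
[ 121.8 -334.     0.7] [-0.4272994   0.20298023 -3.96979267]
```

View pics/w3.png

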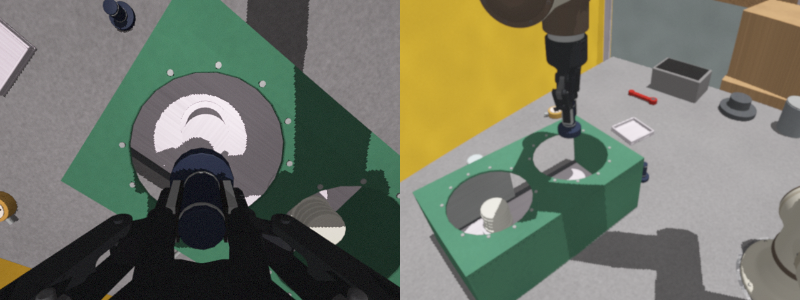

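servo_tool --rows '[[[15,3.6,-10,0,0,0,0],[15,11,-30,0,0,0,0],[15,22,-60,0,0,0,0],[15,34.6,-95,0,0,0,0],[15,47.4,-130,0,0,0,0],[15,60,-165,0,0,0,0],[15,73,-200,0,0,0,0],[15,86,-235,0,0,0,0],[15,96,-263,0,0,0,0],[15,104,-285,0,0,0,0]]]'

```text
clock: 6.92
position: [541.0, -214.2, 250.4]
ee_rot: [-0.221, 0.975, 0.0, -0.001]
contact_force: [-0.5, 0.4, -3.2]
gripper_width: 24.4
grasp_force: 59.2
```

servo_tool --rows '[[[15,7,-20,0,0,0,0],[15,13,-36,0,0,0,0],[15,16,-45,0,0,0,0],[15,18,-49,0,0,0,0],[15,18,-49,0,0,0,0],[15,18,-49,0,0,0,0]]]'

```text
clock: 7.68
position: [546.7, -263.7, 251.4]
ee_rot: [-0.222, 0.975, 0.0, 0.0]
contact_force: [0.4, 1.0, -4.8]
gripper_width: 25.0
grasp_force: 59.2
```

Run:
```python
from h import *
print(totool([547,-264,251]),arm.read_state()["contact_force"])
p=arm.camera_params("wrist");print(p["intrinsics"][0][0],p["D"],p["R"],p["t"])
cv2.imwrite("pics/w4.png",arm.get_image("wrist")[:,:,::-1])
```

```text
clock 7.675 pos [ 546.7 -263.7  251.4]
[-0.1 -0.4  0.4] [ 0.37166795  0.9536232  -4.78792078]
363.09792873834124 [0.01694587 0.         0.         0.         0.        ] [[-4.33947856e-01  9.00937823e-01 -5.45721197e-04]
 [ 8.61882709e-01  4.15312736e-01  2.90987160e-01]
 [ 2.62387983e-01  1.25802907e-01 -9.56726803e-01]] [ 476.31302679 -406.06328364  288.01540366]
```

View pics/w4.png

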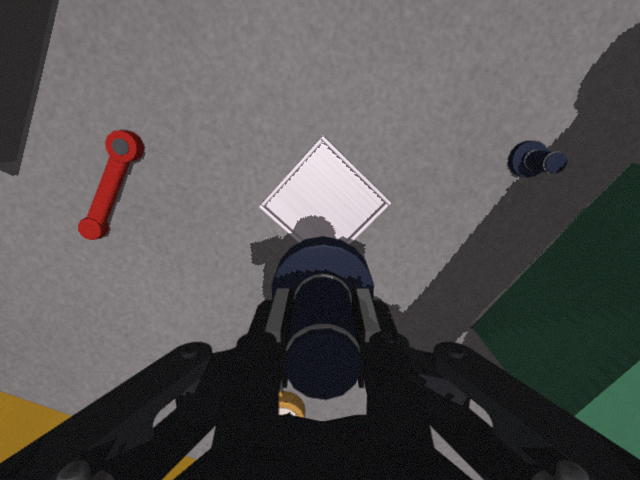

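Run:
```python
from h import *
p=arm.camera_params("wrist")
q=onz(p,[[323,137],[260,207],[390,203]],16);print(q,(q[1]+q[2])/2,np.linalg.norm(q[1]-q[2]))
c=(q[1]+q[2])/2
print(totool([*c,36]))
```

```text
[[ 487.78440022 -293.02390814]
 [ 580.90864673 -322.14889159]
 [ 517.41317828 -200.26509086]] [ 549.1609125  -261.20699122] 137.43120240092594
clock 7.725 pos [ 546.7 -263.7  251.5]
[ -3.3   1.2 215.5]
```

servo_tool --rows '[[[15,-2,1,15,0,0,0],[15,-2,1,45,0,0,0],[15,-2,1,80,0,0,0],[15,-2,1,115,0,0,0],[15,-2,1,145,0,0,0],[15,-2,1,170,0,0,0],[15,-2,1,190,0,0,0],[15,-2,1,202,0,0,0],[15,-2,1,208,0,0,0],[15,-2,1,208,0,0,0]]]'

```text
clock: 8.98
position: [548.1, -262.4, 43.2]
ee_rot: [-0.222, 0.975, -0.0, -0.0]
contact_force: [-0.0, -0.4, -3.4]
gripper_width: 24.8
grasp_force: 59.3
```

servo_tool --rows '[[[15,0,0,1,0,0,0],[15,0,0,2,0,0,0],[15,0,0,3,0,0,0],[15,0,0,4,0,0,0],[15,0,0,5,0,0,0],[15,0,0,5,0,0,0]]]'

```text
clock: 9.72
position: [547.9, -262.4, 38.2]
ee_rot: [-0.222, 0.975, 0.0, -0.0]
contact_force: [0.1, -0.5, -3.5]
gripper_width: 24.7
grasp_force: 59.3
```

servo_tool --rows '[[[15,0,0,0.5,0,0,0],[15,0,0,1,0,0,0],[15,0,0,1.5,0,0,0],[15,0,0,1.5,0,0,0]]]'

```text
clock: 10.22
position: [548.0, -262.4, 36.7]
ee_rot: [-0.222, 0.975, 0.0, -0.0]
contact_force: [-0.6, 0.3, -2.8]
gripper_width: 24.7
grasp_force: 59.3
```

servo_tool --rows '[[[15,0,0,0.4,0,0,0],[15,0,0,0.8,0,0,0],[15,0,0,0.8,0,0,0]]]'

```text
clock: 10.6
position: [548.0, -262.4, 35.9]
ee_rot: [-0.222, 0.975, 0.0, -0.0]
contact_force: [0.8, -0.2, -3.7]
gripper_width: 24.9
grasp_force: 59.3
```

servo_tool --rows '[[[15,0,0,0.3,0,0,0],[15,0,0,0.5,0,0,0],[15,0,0,0.5,0,0,0]]]'

```text
clock: 10.98
position: [548.1, -262.5, 35.8]
ee_rot: [-0.222, 0.975, -0.0, 0.0]
contact_force: [-0.8, -0.8, -2.1]
gripper_width: 24.8
grasp_force: 59.3
```

servo_tool --rows '[[[15,0,0,0.3,0,0,0],[15,0,0,0.5,0,0,0],[15,0,0,0.5,0,0,0]]]'

```text
clock: 11.35
position: [548.1, -262.5, 35.7]
ee_rot: [-0.222, 0.975, -0.0, 0.0]
contact_force: [-2.3, 1.5, 4.2]
gripper_width: 24.9
grasp_force: 60.1
```

servo_tool --rows '[[[26,0,0,0,0,0,0],[30,0,0,0,0,0,0],[36,0,0,0,0,0,0],[44,0,0,0,0,0,0],[52,0,0,0,0,0,0],[60,0,0,0,0,0,0],[60,0,0,0,0,0,0],[60,0,0,0,0,0,0]]]'

```text
clock: 12.35
position: [548.0, -262.4, 35.0]
ee_rot: [-0.222, 0.975, -0.0, 0.0]
contact_force: [0.8, -0.2, 0.2]
gripper_width: 59.9
grasp_force: 0.0
```

servo_tool --rows '[[[60,0,0,-5,0,0,0],[60,0,0,-20,0,0,0],[60,0,0,-45,0,0,0],[60,0,0,-75,0,0,0],[60,0,0,-105,0,0,0],[60,0,0,-130,0,0,0],[60,0,0,-150,0,0,0],[60,0,0,-160,0,0,0],[60,0,0,-160,0,0,0]]]'

```text
clock: 13.48
position: [548.3, -262.5, 196.1]
ee_rot: [-0.222, 0.975, -0.0, 0.001]
contact_force: [-0.2, -0.0, -0.1]
gripper_width: 59.8
grasp_force: 0.0
```

Run:
```python
from h import *
s=arm.read_state();print(s["clock"],s["contact_force"],s["gripper_width"])
a=arm.get_image("wrist")[:,:,::-1];b=arm.get_image("side")[:,:,::-1]
cv2.imwrite("pics/w5.png",np.hstack([cv2.resize(a,(400,300)),cv2.resize(b,(400,300))]))
```

```text
13.475 [-0.24911656 -0.02951626 -0.1335007 ] 59.75850863747948
```

View pics/w5.png

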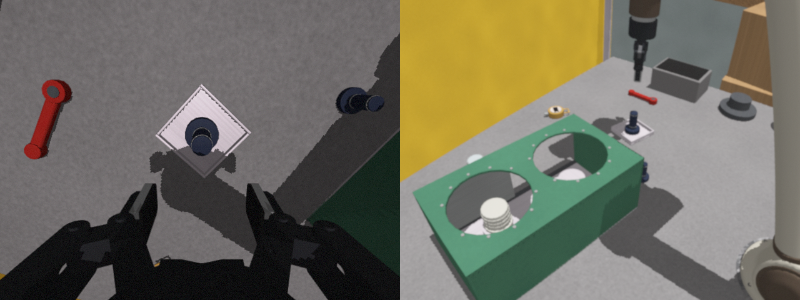

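The gauge stands upright at the centre of the tray (left half, about (202,135)), the protector is still on its pedestal (right half, about (495,213)), and the gripper is clear of everything.

```bash
python3 -c "
from bench import arm
print(arm.job_done())"
```

```text
the job is handed in; nothing more can be done
None
```

The larger plug gauge now stands upright in the middle of the tray, the thread protector is still on its pedestal, no force reading suggested contact with the cabinet, and I handed the job in at about 13.6 s.

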